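# Roll a hexagonal sleeve window-up and push out its stuck slug

## Robot

A 7-joint arm with a two-finger parallel gripper is mounted at the origin on the work surface. World frame = base frame: x ahead of the robot, y to its left, z up, the work surface at z = 0. Lengths are in mm, angles in rad, forces in N, time in s.
With the tool pointing down it reaches from about 400 to 875 mm from the base axis. Payload 4.4 kg.
Tool frame: the origin (TCP) lies at the very end of the fingers, on their centre line; the grasp point (between the pads) lies 19 mm behind it; z points along the fingers, y is the direction in which the jaws open and shut (so a half turn about z gives the same grasp; the last joint's range is limited). The gripper opens to 85 mm and grips with 20 to 120 N. Pads are 22 mm wide; open, the fingers measure 114 mm over their backs; the gripper's body (76 mm by 85 mm) begins 54 mm behind the grasp point. The pads swing forward as they close: fully open they stand 13 mm farther back than shut.
Start: joints at [1.161, 0.628, 0.038, 1.517, -0.027, 0.996, -0.02], TCP at [219.122, -611.967, 231.313] pointing down, gripper open.
Joint ranges: [-3.06, 3.06], [-0.37, 2.12], [-1.25, 1.32], [0.18, 2.47], [-1.1, 4.24], [0.23, 1.98], [-2.94, 2.94]. Speed limits (rad/s): [2.57, 2.57, 3.14, 3.14, 3.14, 3.14, 3.14].

## Interface

Orientations are given as [roll, pitch, yaw] about the fixed x, y, z axes, in that order (R = Rz(yaw) Ry(pitch) Rx(roll)).
In Python, from cell import ctrl, eyes gives the robot as it stands.
- The arm moves only by the tool move_arm, never from a script. Its argument "increments" is a list of rows, each a list of 6 numbers: the shift along the tool's x, y, z in cm, then the turn, a rotation vector about the tool's x, y, z in degrees. In form: [[x, y, z, wx, wy, wz], ...]. A call has 1 to 20 rows; each row is the pose to reach, as a shift and turn from the pose commanded when the call began, along the tool's axes at that moment; what a row does not reach only later rows make up. A row lasts 1/10 s, in which the tool goes at most 50 mm and 8.59 degrees, less where a joint would pass 70% of its speed; a pose out of reach is approached as far as the arm can. A call with a gripper value outside its range is refused whole. "grip" is the opening, from -1 (shut) to 1 (fully open), set as the call begins (left out, the last holds). The fingers move at their own pace and stop on an object; the grip force is fixed at half the most. Time passes only in rows, so rows that repeat a pose let the fingers close. It gives the time, the measured TCP pose, the force and the opening at its end, in the units of the state.
- ctrl.read_state(): the state, without advancing time (a new reading comes with each control period).
- eyes.get_image(name): name is "scene" or "top"; returns the picture (384x512x3 uint8, red, green, blue); there is no depth.
- eyes.calibration(name): a dict with "fx", "fy", "cx", "cy" (pixels), "pose" (4x4, takes a point from camera to world coordinates). Camera axes: x right, y up, looking along -z (the intrinsics and any distortion apply to the point x, -y, -z); pixel columns grow to the right and rows downward; lengths in mm; the calibration is good to about 2 mm. A picture is of the moment at which its call begins. calibration takes no time and is no camera call.
- ctrl.finish_job(): hands the job in, once; it reports no verdict.
The state is a dict: "clock": time; "qpos": joint angles; "qd": joint speeds; "tau": joint torques, N m; "eef_pos": TCP position; "tool_rot": TCP orientation; "force": force on the tool from outside, world axes, zero at the start; "torque": the same for the moment, N m; "width": finger opening in mm.
Only numpy, scipy, OpenCV 4.12 (cv2) and the standard library are available. Lean on these libraries where they do the work, as an engineer would, in place of code of your own. Each camera call takes 0.05 s, during which the arm holds its last target. There are 200 camera calls.

## Task

On the rubber plate, roll the hexagonal sleeve over one flat at a time, without picking it up, until the flat with the slotted window is on top. Then use the push rod, from the end away from the catch tray, to push the stuck wooden slug through the bore and over the lip into the tray. Pull the rod out and lay it back flat on its cork mat, leaving the sleeve on the plate with its window up and not disturbing the other things on the bench.

Things in the scene. Friction and masses are not known exactly. Their poses are not given: they have to be found in the camera images.
- plate (a point): Centre of the top face of the fixed black non-slip rubber plate, 6 mm above the bench; 280 mm along its x by 130 mm along its y, z up; it may be turned on the bench. Sleeve and lip stand on or beside it.
- lip (a point): Middle of the top edge of the fixed steel lip along the plate's whole +y edge (same axes as the plate), 6 mm thick, 8 mm higher than the plate. It stops the end of the sleeve, but is lower than the bottom of the sleeve's bore (11 mm above the plate), so the slug passes over it; a rod tip 20 mm past it clears the slug into the tray.
- tray (a point): Centre of the floor of the fixed steel catch tray right behind the lip (same axes as the plate), floor 3 mm above the bench. Inside it measures 272 mm along x by 89 mm along y; its outer walls stand 35 mm above the bench, on the lip's side it is closed only by the lip.
- sleeve_c (a point): Centre of the loose aluminium hexagonal sleeve (about 400 g), 52 mm across flats, 60 mm across corners, 30 mm per flat, 90 mm long, lying on one flat on the plate (centre 26 mm above it). Its y runs along the through bore (30 mm across flats, also hexagonal) towards the lip; z points out of the one flat with the window. Its +y end starts 4 to 14 mm short of the lip.
- window (a point): Middle of the window (slot 40 mm along y, 12 mm wide, through the 11 mm wall) on the sleeve's outer surface, 26 mm from its centre. It starts facing sideways and down on the plate's +x side, two flats from the top: two rolls towards the plate's -x bring it up, each moving the sleeve 30 mm. Past 30 degrees of turn the sleeve tips over onto the next flat by itself.
- slug_c (a point): Centre of the loose brown wooden slug, a hexagonal plug 27 mm across flats and 32 mm long with a sprung side pad, stuck about the middle of the bore; y runs along its length. It slides along the bore against 2 to 5 N of friction.
- pusher_grip (a point): Centre of the push rod's steel grip block, 24 mm wide (x), 55 mm long (y), 30 mm high (z), 15 mm above its underside. A round rod 14 mm in diameter sticks out along +y at this height, from 27.5 to 172.5 mm from this point. 360 g in all, balanced within the block. At the start it lies level on the cork mat, rod roughly towards the plate.
- pusher_tip (a point): The free end of the push rod, on its axis, 172.5 mm from the grip's centre along +y.
- mat: Fixed cork mat, 110 mm along x, 240 mm along y, 4 mm thick, origin at the centre of its underside on the bench. At the start the push rod lies along its y, the grip's centre about 72 mm from the mat's centre in -y.
- spool: Bystander: reel of red wire standing on the bench, 80 mm in diameter, 85 mm high. Leave alone.
- spray: Bystander: white plastic bottle, 56 mm in diameter, 150 mm high. Leave alone.
- tape: Bystander: roll of paper tape lying flat, 90 mm in diameter, 24 mm high. Leave alone.
- driver: Bystander: screwdriver lying on the bench. Leave alone.

How it is judged:
By the outcome, as a careful person would: the job done as asked, in the order asked, and still so for the second after the job is handed in, with the robot touching nothing.
It also fails if it takes over 67 s, if anything falls off the work surface, if the arm or the gripper's body presses on something with over 40 N, if the wrist force passes 120 N, or if a joint passes its speed limit or range.

## Working session

There is one attempt and no reset: what is moved stays moved. The work goes in short steps, Python scripts to look and compute and a tool call to move; the robot and the scene stay as the last step left them, time stands still between calls to the robot, and variables do not carry over. Pictures are saved under pics/ and viewed, about 8 in all and at most 12, crops included, and the job is handed in when it is done.

Besides the shell and the picture viewer there is one more tool, called after ">>>" as name([rows], argument=value, ...), one row to a line, values as JSON. move_arm: Moves the arm, as the interface text tells. Its arguments: {"type":"object","properties":{"increments":{"type":"array","items":{"type":"array","items":{"type":"number"}}},"grip":{"type":"number"}},"required":["increments"]}

```bash
ls; mkdir -p pics
python3 - <<'E'
from cell import ctrl,eyes
import cv2
s=ctrl.read_state();print(s)
for n in("scene","top"):
    c=eyes.calibration(n);print(n,c)
    cv2.imwrite(f"pics/{n}0.png",cv2.resize(eyes.get_image(n)[:,:,::-1],(800,600),interpolation=cv2.INTER_CUBIC))
E
```

```text
pics
{'clock': 0.0, 'qpos': array([ 1.16119955,  0.62937345,  0.0384508 ,  1.51839632, -0.02701844,
        0.99626621, -0.02001601]), 'qd': array([ 1.20637675e-03,  2.08841524e-04,  2.67092106e-05, -1.70927001e-04,
        3.88546974e-04,  1.32648162e-03, -1.23764014e-03]), 'tau': array([ 3.80675292e-04, -5.63395035e+01,  1.22618169e+00, -1.93442702e+01,
        1.09597453e-02,  1.06152578e-02,  6.23443697e-06]), 'eef_pos': array([ 218.9051348 , -611.3577463 ,  230.36247082]), 'tool_rot': array([-3.13966761e+00,  1.70578880e-05,  3.43762949e-01]), 'force': array([ 0.83883933, -0.56071309,  0.84268519]), 'torque': array([ 0.00647485,  0.00632957, -0.02431204]), 'width': 85.5653481888681}
scene {'fx': 434.6358308859497, 'fy': 434.6358308859497, 'cx': 252.22486437651548, 'cy': 197.15263061525005, 'pose': array([[ 7.24497545e-01, -6.00913289e-01,  3.37648523e-01,
         9.65257686e+02],
       [ 6.89277283e-01,  6.31358034e-01, -3.55364405e-01,
        -4.15172720e+02],
       [ 3.66085601e-04,  4.90194096e-01,  8.71613225e-01,
         1.09014533e+03],
       [ 0.00000000e+00,  0.00000000e+00,  0.00000000e+00,
         1.00000000e+00]])}
top {'fx': 430.0942746645397, 'fy': 430.0942746645397, 'cx': 252.0965026517643, 'cy': 201.69934842256387, 'pose': array([[-9.07812609e-03,  9.97365291e-01, -7.19726553e-02,
         4.73409362e+02],
       [-9.99947690e-01, -8.71529878e-03,  5.35362626e-03,
         2.54201815e+01],
       [ 4.71225782e-03,  7.20174913e-02,  9.97392238e-01,
         1.42169781e+03],
       [ 0.00000000e+00,  0.00000000e+00,  0.00000000e+00,
         1.00000000e+00]])}
```

View pics/top0.png

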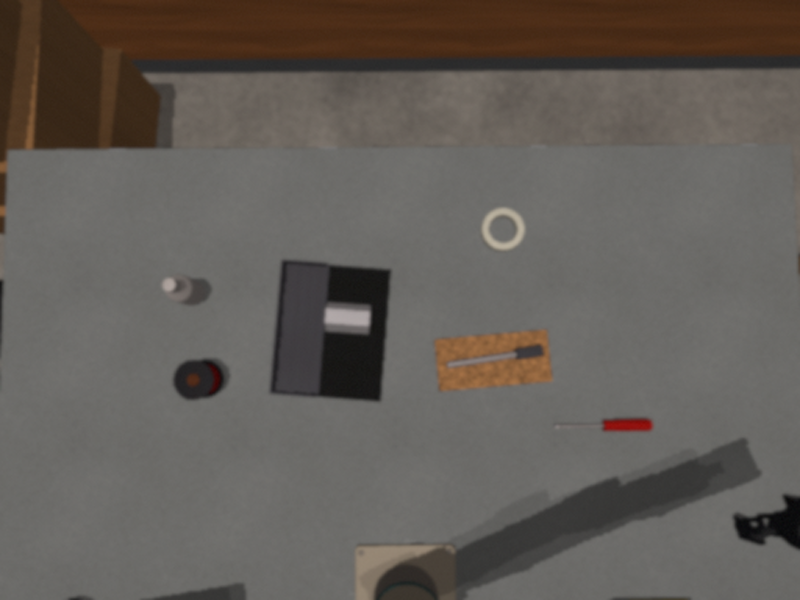

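View pics/scene0.png

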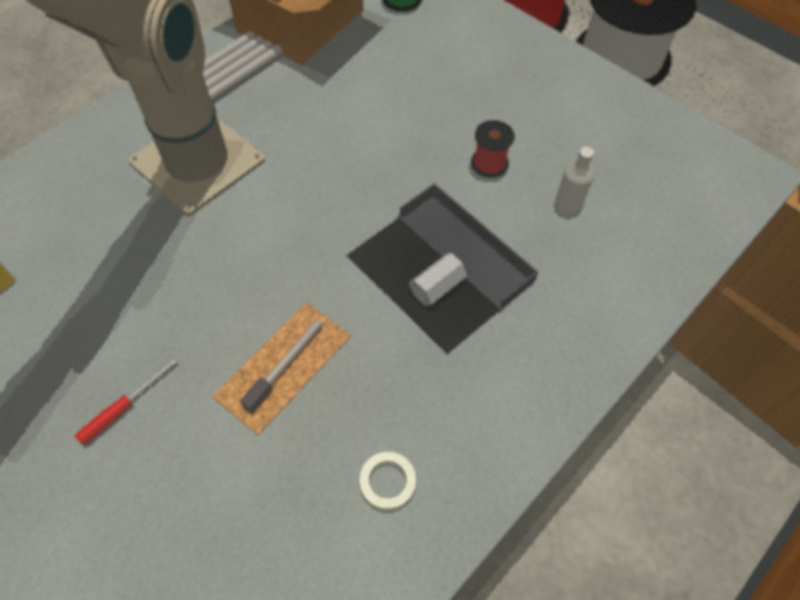

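```bash
cat > h.py <<'E'
import numpy as np,cv2
from scipy.spatial.transform import Rotation as R
from cell import ctrl,eyes
def w(n,u,v,z):
    "native pixel -> world point at height z"
    c=eyes.calibration(n);P=np.array(c["pose"])
    d=P[:3,:3]@np.array([(u-c["cx"])/c["fx"],-(v-c["cy"])/c["fy"],-1.])
    return P[:3,3]+d*(z-P[2,3])/d[2]
def px(n,p):
    c=eyes.calibration(n);P=np.array(c["pose"]);q=P[:3,:3].T@(np.array(p)-P[:3,3])
    return np.array([c["cx"]+c["fx"]*q[0]/-q[2],c["cy"]-c["fy"]*q[1]/-q[2]])
def crop(n,f,u0,v0,u1,v1,k,im=None):
    im=eyes.get_image(n) if im is None else im
    cv2.imwrite(f,cv2.resize(im[v0:v1,u0:u1,::-1],None,fx=k,fy=k,interpolation=cv2.INTER_CUBIC))
E
python3 - <<'E'
from h import *
crop("top","pics/t1.png",165,160,360,265,4)
crop("scene","pics/s1.png",130,115,350,290,3.4)
E
```

```text
(no output)
```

View pics/t1.png

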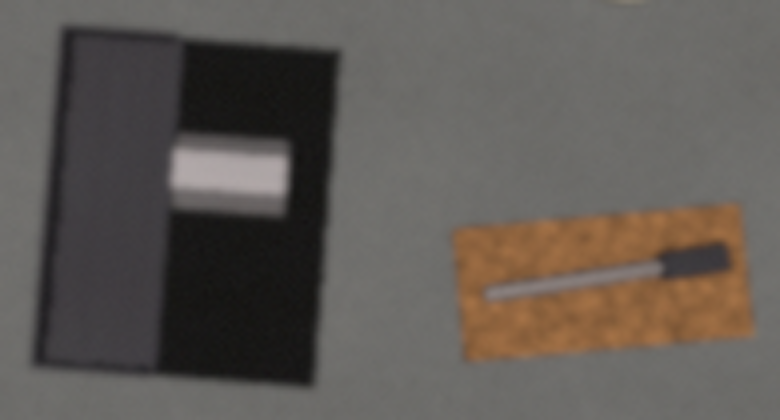

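View pics/s1.png

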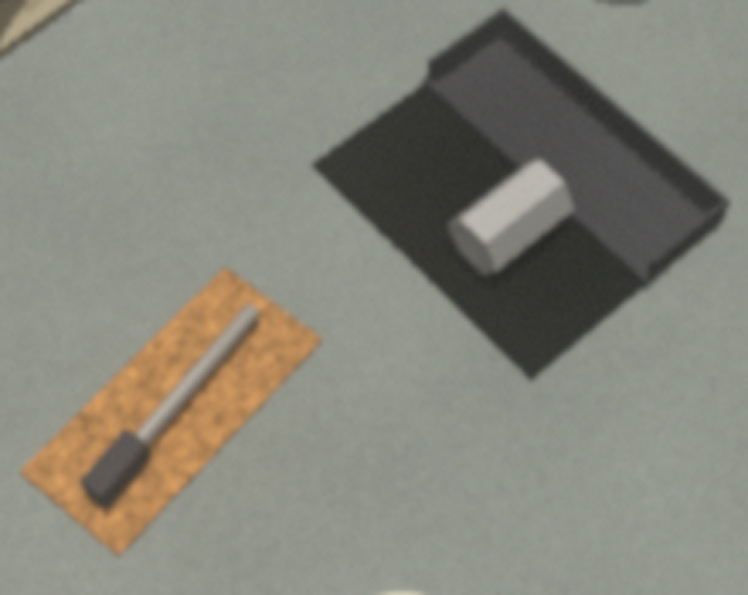

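Run:
```python
from h import *
np.set_printoptions(precision=1,suppress=True)
T=lambda u,v,z:w("top",165+(u+.5)/4-.5,160+(v+.5)/4-.5,z)
S=lambda u,v,z:w("scene",130+(u+.5)/3.4-.5,115+(v+.5)/3.4-.5,z)
def show(nm,F,z,pts):
    P=np.array([F(*p,z)[:2] for p in pts]);print(nm,P.tolist() and P.round(1).tolist(),"mean",P.mean(0));return P
a=show("plateT",T,6,[(340,50),(313,384)]);print(np.linalg.norm(a[0]-a[1]),a[0]-a[1])
a=show("plateS",S,6,[(533,379),(315,164)]);print(np.linalg.norm(a[0]-a[1]),a[0]-a[1])
show("lipT",T,14,[(182,40),(157,372)]);show("lipS",S,14,[(645,277),(429,83)])
show("sleeveT",T,58,[(171,149),(290,152),(288,195),(170,189)])
show("sleeveTsil",T,32,[(173,134),(290,141),(287,217),(169,211)])
show("sleeveS",S,58,[(541,158),(569,186),(484,239),(453,216)])
show("sleeveSright",S,32,[(574,207),(498,272)])
show("gripT",T,34,[(662,250),(727,242),(732,270),(665,277)])
show("gripS",S,34,[(124,433),(149,456),(111,498),(83,483)])
show("tipT",T,19,[(487,294)]);show("tipS",S,19,[(254,314)])
show("matT",T,4,[(453,228),(742,204),(756,336),(465,361)])
show("matS",S,4,[(226,268),(322,340),(120,555),(23,470)])
```

```text
plateT [[674.0, 25.1], [399.0, 49.6]] mean [536.5  37.4]
276.0339070667635 [274.9 -24.5]
plateS [[676.8, 25.4], [399.2, 50.4]] mean [538.   37.9]
278.68702075277616 [277.6 -24.9]
lipT [[682.2, 155.3], [410.3, 176.2]] mean [546.3 165.7]
lipS [[684.4, 157.7], [415.3, 179.5]] mean [549.8 168.6]
sleeveT [[588.4, 160.2], [585.2, 65.6], [551.0, 67.4], [556.6, 161.0]] mean [570.3 113.5]
sleeveTsil [[602.8, 161.1], [596.3, 66.3], [534.7, 69.1], [540.4, 164.4]] mean [568.5 115.2]
sleeveS [[559.6, 163.2], [595.0, 158.2], [578.3, 71.5], [545.1, 70.2]] mean [569.5 115.8]
sleeveSright [[602.5, 159.5], [598.3, 68.2]] mean [600.4 113.9]
gripT [[505.3, -233.2], [511.3, -285.8], [488.7, -289.3], [483.5, -235.1]] mean [ 497.2 -260.9]
gripS [[485.2, -239.2], [513.7, -238.6], [518.6, -281.1], [494.0, -287.9]] mean [ 502.9 -261.7]
tipT [[471.1, -92.7]] mean [471.1 -92.7]
tipS [[475.2, -93.4]] mean [475.2 -93.4]
matT [[525.6, -66.7], [543.3, -305.7], [434.7, -314.5], [416.5, -75.1]] mean [ 480.  -190.5]
matS [[419.0, -75.0], [526.7, -67.0], [546.1, -302.7], [438.0, -309.7]] mean [ 482.5 -188.6]
```

```bash
cat >> h.py <<'E'
def frame(yaw,tilt=0,roll_x=True):
    "tool x=-ex, y=ey, z down tilted by tilt toward -ex; ex at yaw (deg)"
    a=np.radians(yaw);t=np.radians(tilt)
    ex=np.array([np.cos(a),np.sin(a),0]);ey=np.array([-np.sin(a),np.cos(a),0]);k=np.array([0,0,1.])
    return np.c_[-np.cos(t)*ex+np.sin(t)*k,ey,-np.sin(t)*ex-np.cos(t)*k]
def inc(pos,Rt=None):
    "rows for move_arm from the measured pose"
    s=ctrl.read_state();R0=R.from_euler("xyz",s["tool_rot"]).as_matrix()
    d=R0.T@(np.array(pos)-s["eef_pos"])/10
    r=np.zeros(3) if Rt is None else np.degrees(R.from_matrix(R0.T@Rt).as_rotvec())
    return np.round(np.r_[d,r],2).tolist()
E
python3 - <<'E'
from h import *
C=np.array([569.5,114.8,0]);a=np.radians(-4);ex=np.array([np.cos(a),np.sin(a),0])
print(inc(C+ex*80+[0,0,110],frame(-4,35)))
E
```

```text
[64.81, -53.35, 12.14, 47.22, 9.82, -149.82]
```

>>> move_arm([
  [64.8, -53.3, 12.1, 47.2, 9.8, -149.8],
  [64.8, -53.3, 12.1, 47.2, 9.8, -149.8],
  [64.8, -53.3, 12.1, 47.2, 9.8, -149.8],
  [64.8, -53.3, 12.1, 47.2, 9.8, -149.8],
  [64.8, -53.3, 12.1, 47.2, 9.8, -149.8],
  [64.8, -53.3, 12.1, 47.2, 9.8, -149.8],
  [64.8, -53.3, 12.1, 47.2, 9.8, -149.8],
  [64.8, -53.3, 12.1, 47.2, 9.8, -149.8],
  [64.8, -53.3, 12.1, 47.2, 9.8, -149.8],
  [64.8, -53.3, 12.1, 47.2, 9.8, -149.8],
  [64.8, -53.3, 12.1, 47.2, 9.8, -149.8],
  [64.8, -53.3, 12.1, 47.2, 9.8, -149.8],
  [64.8, -53.3, 12.1, 47.2, 9.8, -149.8],
  [64.8, -53.3, 12.1, 47.2, 9.8, -149.8],
  [64.8, -53.3, 12.1, 47.2, 9.8, -149.8],
  [64.8, -53.3, 12.1, 47.2, 9.8, -149.8],
  [64.8, -53.3, 12.1, 47.2, 9.8, -149.8],
  [64.8, -53.3, 12.1, 47.2, 9.8, -149.8],
  [64.8, -53.3, 12.1, 47.2, 9.8, -149.8],
  [64.8, -53.3, 12.1, 47.2, 9.8, -149.8],
], grip=0)

```text
clock: 2.2
eef_pos: [649.1, 109.9, 109.1]
tool_rot: [-3.14, -0.612, 3.073]
force: [0.2, -0.7, 0.3]
width: 42.8
```

Run:
```python
from h import *
C=np.array([569.5,114.8,0]);a=np.radians(-4);ex=np.array([np.cos(a),np.sin(a),0])
s=ctrl.read_state();print(s["clock"],s["eef_pos"],s["width"],s["qpos"].round(2))
print(inc(C+ex*80+[0,0,110],frame(-4,35)))
```

```text
2.2 [649.1372723  109.86553004 109.080773  ] 42.78080859991904 [ 0.07  1.22 -0.67  0.86  0.37  1.77  1.07]
[0.04, -0.06, -0.09, -0.11, -0.04, 0.04]
```

```bash
cat > roll.py <<'E'
from h import *
import sys
cx,cy=float(sys.argv[1]),float(sys.argv[2])
C=np.array([cx,cy,0]);a=np.radians(-4);ex=np.array([np.cos(a),np.sin(a),0])
F=frame(-4,35)
P=[(60,60),(42,16),(36,16)]
for f in (0,6,12,18,24,30,35,40,44):
    g=np.radians(30+f);P.append((32.1-2.5-f/40+52*(np.cos(g)-np.cos(np.pi/6)),15.9+52*(np.sin(g)-.5)))
P+=[(60,75),(70,100)]
for p in P:print(np.round(p,1),[round(x,1) if i>2 else x for i,x in enumerate(inc(C+ex*p[0]+[0,0,p[1]],F))])
E
python3 roll.py 569.5 114.8
```

```text
[60 60] [-1.2, -0.05, 5.15, -0.1, -0.0, 0.0]
[42 16] [-2.25, -0.05, 9.79, -0.1, -0.0, 0.0]
[36 16] [-1.76, -0.04, 10.14, -0.1, -0.0, 0.0]
[29.6 15.9] [-1.24, -0.04, 10.51, -0.1, -0.0, 0.0]
[26.5 20.5] [-0.72, -0.04, 10.32, -0.1, -0.0, 0.0]
[22.9 24.7] [-0.19, -0.04, 10.17, -0.1, -0.0, 0.0]
[18.9 28.5] [0.36, -0.04, 10.09, -0.1, -0.0, 0.0]
[14.5 32. ] [0.92, -0.04, 10.06, -0.1, -0.0, 0.0]
[ 9.8 34.9] [1.47, -0.04, 10.09, -0.1, -0.0, 0.0]
[ 5.7 37. ] [1.93, -0.04, 10.15, -0.1, -0.0, 0.0]
[ 1.4 38.8] [2.38, -0.04, 10.26, -0.1, -0.0, 0.0]
[-2.2 39.9] [2.74, -0.04, 10.37, -0.1, -0.0, 0.0]
[60 75] [-0.34, -0.06, 3.93, -0.1, -0.0, 0.0]
[ 70 100] [0.28, -0.06, 1.31, -0.1, -0.0, 0.0]
```

>>> move_arm([
  [-1.2, 0, 5.1, 0, 0, 0],
  [-1.7, 0, 8.0, 0, 0, 0],
  [-2.25, 0, 9.8, 0, 0, 0],
  [-2.25, 0, 9.8, 0, 0, 0],
  [-1.75, 0, 10.15, 0, 0, 0],
  [-1.5, 0, 10.3, 0, 0, 0],
  [-1.25, 0, 10.5, 0, 0, 0],
  [-1.0, 0, 10.4, 0, 0, 0],
  [-0.7, 0, 10.3, 0, 0, 0],
  [-0.45, 0, 10.25, 0, 0, 0],
  [-0.2, 0, 10.2, 0, 0, 0],
  [-0.2, 0, 10.2, 0, 0, 0],
])

```text
clock: 3.4
eef_pos: [592.2, 112.3, 25.9]
tool_rot: [-3.14, -0.611, 3.071]
force: [0.5, 0.3, 0.2]
width: 42.9
```

Run:
```python
from h import *
print(ctrl.read_state()["force"])
crop("scene","pics/s2.png",220,120,350,235,5)
```

```text
[0.47081721 0.25662914 0.21182785]
```

View pics/s2.png

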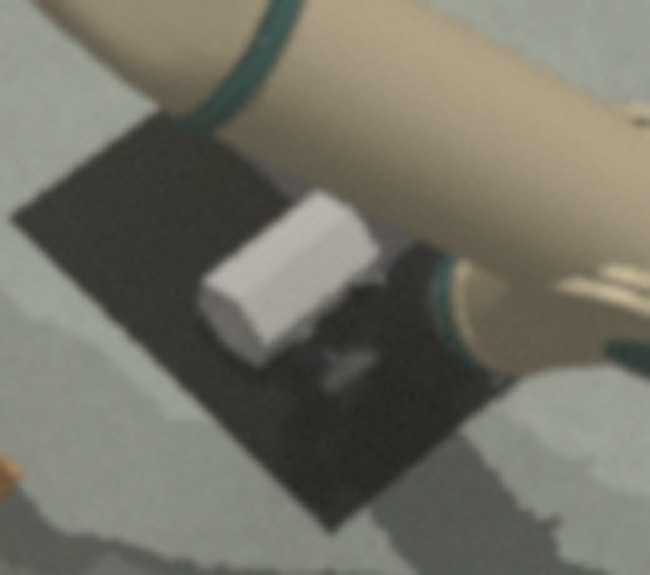

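>>> move_arm([
  [0.3, 0, -0.05, 0, 0, 0],
  [0.55, 0, -0.1, 0, 0, 0],
  [0.85, 0, -0.15, 0, 0, 0],
  [1.1, 0, -0.15, 0, 0, 0],
  [1.4, 0, -0.1, 0, 0, 0],
  [1.65, 0, -0.1, 0, 0, 0],
  [1.9, 0, -0.1, 0, 0, 0],
  [2.15, 0, -0.05, 0, 0, 0],
  [2.4, 0, 0, 0, 0, 0],
  [2.6, 0, 0.05, 0, 0, 0],
  [2.6, 0, 0.05, 0, 0, 0],
  [2.6, 0, 0.05, 0, 0, 0],
  [1.2, 0, -3.0, 0, 0, 0],
  [-0.1, 0, -6.3, 0, 0, 0],
  [0.5, 0, -8.9, 0, 0, 0],
  [0.5, 0, -8.9, 0, 0, 0],
])

```text
clock: 5.05
eef_pos: [642.5, 109.8, 104.2]
tool_rot: [3.14, -0.604, 3.07]
force: [-0.1, -0.2, -0.5]
width: 42.8
```

Run:
```python
from h import *
im=eyes.get_image("scene");im2=eyes.get_image("top")
A=cv2.resize(im[120:235,220:350,::-1],None,fx=4,fy=4,interpolation=cv2.INTER_CUBIC)
B=cv2.resize(im2[160:260,170:250,::-1],None,fx=3.4,fy=3.4,interpolation=cv2.INTER_CUBIC)
B=cv2.copyMakeBorder(B,0,A.shape[0]-B.shape[0],0,0,cv2.BORDER_CONSTANT)
cv2.imwrite("pics/m3.png",np.hstack([A,B]));print(A.shape,B.shape)
```

```text
(460, 520, 3) (460, 272, 3)
```

View pics/m3.png

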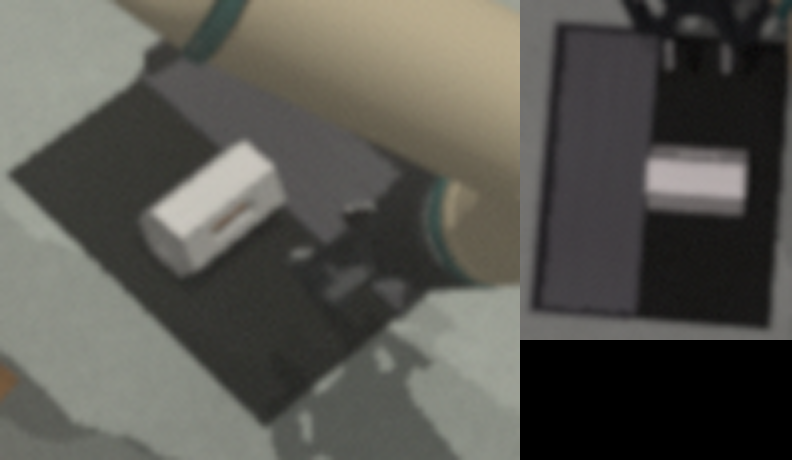

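```bash
python3 - <<'E'
from h import *
for p in [(647,158),(748,162),(745,200),(646,195),(696.5,178.75)]:
    print(w("top",170+(p[0]-520+.5)/3.4-.5,160+(p[1]+.5)/3.4-.5,58).round(1))
E
python3 roll.py 539.5 116.5
```

```text
[559.  161.4  58. ]
[554.4  67.1  58. ]
[519.   70.2  58. ]
[524.5 162.4  58. ]
[539.2 115.3  58. ]
[60 60] [0.95, 0.04, 5.7, -0.1, 0.1, -0.1]
[42 16] [-0.09, 0.04, 10.34, -0.1, 0.1, -0.1]
[36 16] [0.4, 0.04, 10.68, -0.1, 0.1, -0.1]
[29.6 15.9] [0.92, 0.04, 11.06, -0.1, 0.1, -0.1]
[26.5 20.5] [1.43, 0.04, 10.86, -0.1, 0.1, -0.1]
[22.9 24.7] [1.97, 0.04, 10.72, -0.1, 0.1, -0.1]
[18.9 28.5] [2.52, 0.04, 10.63, -0.1, 0.1, -0.1]
[14.5 32. ] [3.07, 0.04, 10.6, -0.1, 0.1, -0.1]
[ 9.8 34.9] [3.63, 0.04, 10.63, -0.1, 0.1, -0.1]
[ 5.7 37. ] [4.09, 0.04, 10.7, -0.1, 0.1, -0.1]
[ 1.4 38.8] [4.54, 0.04, 10.8, -0.1, 0.1, -0.1]
[-2.2 39.9] [4.9, 0.04, 10.91, -0.1, 0.1, -0.1]
[60 75] [1.81, 0.04, 4.47, -0.1, 0.1, -0.1]
[ 70 100] [2.42, 0.03, 1.85, -0.1, 0.1, -0.1]
```

>>> move_arm([
  [0.9, 0, 5.2, 0, 0, 0],
  [0.3, 0, 8.5, 0, 0, 0],
  [-0.1, 0, 10.3, 0, 0, 0],
  [-0.1, 0, 10.3, 0, 0, 0],
  [0.4, 0, 10.7, 0, 0, 0],
  [0.65, 0, 10.85, 0, 0, 0],
  [0.9, 0, 11.05, 0, 0, 0],
  [1.15, 0, 10.95, 0, 0, 0],
  [1.45, 0, 10.85, 0, 0, 0],
  [1.95, 0, 10.7, 0, 0, 0],
  [2.5, 0, 10.65, 0, 0, 0],
  [3.05, 0, 10.6, 0, 0, 0],
  [3.6, 0, 10.65, 0, 0, 0],
  [4.1, 0, 10.7, 0, 0, 0],
  [4.5, 0, 10.8, 0, 0, 0],
  [4.7, 0, 10.8, 0, 0, 0],
  [4.7, 0, 10.8, 0, 0, 0],
  [3.2, 0, 7.5, 0, 0, 0],
  [1.8, 0, 4.5, 0, 0, 0],
  [2.4, 0, -1.0, 0, 0, 0],
])

```text
clock: 7.15
eef_pos: [622.7, 108.7, 115.9]
tool_rot: [-3.137, -0.615, 3.068]
force: [-0.2, 0.1, -0.5]
width: 42.7
```

Run:
```python
from h import *
a=np.radians(99.1)
# rod: grip ~ (500,-261), tool vertical, yaw 99.1
Rt=R.from_euler("xyz",[np.pi,0,a]).as_matrix()
print(inc([500,-261,150],Rt))
im=eyes.get_image("scene");im2=eyes.get_image("top")
A=cv2.resize(im[120:235,220:350,::-1],None,fx=4,fy=4,interpolation=cv2.INTER_CUBIC)
B=cv2.resize(im2[160:260,170:250,::-1],None,fx=3.4,fy=3.4,interpolation=cv2.INTER_CUBIC)
B=cv2.copyMakeBorder(B,0,A.shape[0]-B.shape[0],0,0,cv2.BORDER_CONSTANT)
cv2.imwrite("pics/m4.png",np.hstack([A,B]))
```

```text
[9.75, -37.76, 2.9, -23.79, -29.59, 74.21]
```

View pics/m4.png

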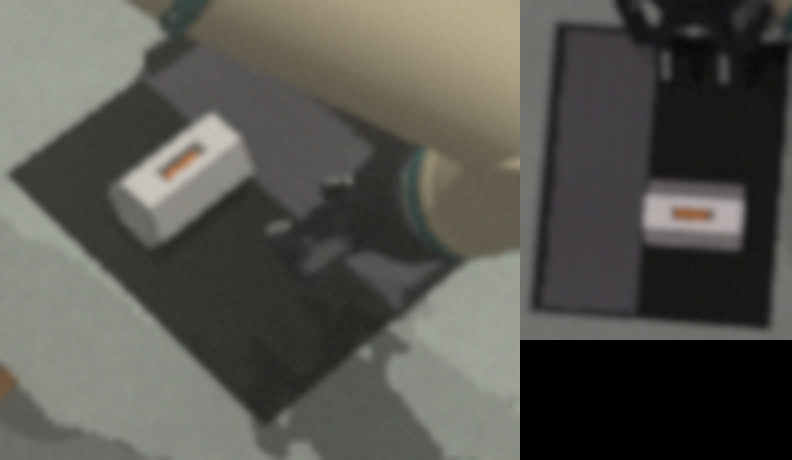

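>>> move_arm([
  [9.8, -37.8, 2.9, -23.8, -29.6, 74.2],
  [9.8, -37.8, 2.9, -23.8, -29.6, 74.2],
  [9.8, -37.8, 2.9, -23.8, -29.6, 74.2],
  [9.8, -37.8, 2.9, -23.8, -29.6, 74.2],
  [9.8, -37.8, 2.9, -23.8, -29.6, 74.2],
  [9.8, -37.8, 2.9, -23.8, -29.6, 74.2],
  [9.8, -37.8, 2.9, -23.8, -29.6, 74.2],
  [9.8, -37.8, 2.9, -23.8, -29.6, 74.2],
  [9.8, -37.8, 2.9, -23.8, -29.6, 74.2],
  [9.8, -37.8, 2.9, -23.8, -29.6, 74.2],
  [9.8, -37.8, 2.9, -23.8, -29.6, 74.2],
  [9.8, -37.8, 2.9, -23.8, -29.6, 74.2],
  [9.8, -37.8, 2.9, -23.8, -29.6, 74.2],
  [9.8, -37.8, 2.9, -23.8, -29.6, 74.2],
], grip=0.4)

```text
clock: 8.65
eef_pos: [500.6, -260.1, 151.3]
tool_rot: [3.136, -0.002, 1.731]
force: [0.0, -0.5, -0.0]
width: 59.8
```

Run:
```python
from h import *
s=ctrl.read_state();print(s["eef_pos"],s["width"])
im=np.mean([eyes.get_image("top").astype(float) for _ in range(4)],0)
np.save("top.npy",im)
g=im.mean(2)
# bright top flat of sleeve
m=(g>120).astype(np.uint8);m[:, :195]=0;m[:,245:]=0;m[:205]=0;m[255:]=0
n,l,st,c=cv2.connectedComponentsWithStats(m);print(st,c)
r=cv2.minAreaRect(np.argwhere(l==1+np.argmax(st[1:,4]))[:,::-1].astype(np.float32));print(r)
for p in cv2.boxPoints(r):print(w("top",*p,58).round(1))
print(w("top",*r[0],58).round(1))
# window (orange-brown): R-B
d=im[...,0]-im[...,2];mm=(d>35);mm[:, :195]=0;mm[:,245:]=0;mm[:205]=0;mm[255:]=0
q=np.argwhere(mm)[:,::-1];print(len(q),q.mean(0),w("top",*q.mean(0),52).round(1))
# rod: grayish pixels in mat -> low R-B
s=im[150:280,270:365];d=s[...,0]-s[...,2]
mat=cv2.morphologyEx((d>25).astype(np.uint8),cv2.MORPH_CLOSE,np.ones((15,15)))
mat=cv2.erode(mat,np.ones((5,5)))
rod=(mat>0)&(d<25);n,l,st,c=cv2.connectedComponentsWithStats(rod.astype(np.uint8));print(st,c+[270,150])
```

```text
[ 500.58654485 -260.0886703   151.26491792] 59.75954053374422
[[     0      0    512    384 196316]
 [   206    217     30     12    292]] [[255.55234418 191.45376841]
 [220.30821918 222.58219178]]
((220.5, 222.5), (29.0, 11.0), 0.0)
[489.7 164.7  58. ]
[524.5 164.6  58. ]
[523.7  72.7  58. ]
[488.8  73.   58. ]
[506.6 118.8  58. ]
37 [219.86486486 222.51351351] [506.8 121.2  52. ]
[[    0     0    95   130 12039]
 [   43     0    18     7    87]
 [   17    71    57    14   224]] [[316.91145444 214.7053742 ]
 [321.49425287 152.13793103]
 [320.01339286 227.68303571]]
```

Run:
```python
from h import *
Rt=R.from_euler("xyz",[np.pi,0,np.radians(99.1)]).as_matrix()
for z in(50,8):print(inc([500,-261,z],Rt))
```

```text
[-0.1, -0.09, 10.13, 0.33, -0.1, 0.03]
[-0.11, -0.11, 14.33, 0.33, -0.1, 0.03]
```

>>> move_arm([
  [-0.1, -0.1, 5, 0.3, -0.1, 0],
  [-0.1, -0.1, 9, 0.3, -0.1, 0],
  [-0.1, -0.1, 11.5, 0.3, -0.1, 0],
  [-0.1, -0.1, 13.5, 0.3, -0.1, 0],
  [-0.1, -0.1, 14.3, 0.3, -0.1, 0],
  [-0.1, -0.1, 14.3, 0.3, -0.1, 0],
  [-0.1, -0.1, 14.3, 0.3, -0.1, 0],
])

```text
clock: 9.55
eef_pos: [500.7, -261.1, 9.3]
tool_rot: [3.14, 0.001, 1.73]
force: [0.1, -0.1, -0.4]
width: 59.8
```

>>> move_arm([
  [0, 0, 0, 0, 0, 0],
  [0, 0, 0, 0, 0, 0],
  [0, 0, 0, 0, 0, 0],
  [0, 0, 0, 0, 0, 0],
  [0, 0, 0, 0, 0, 0],
  [0, 0, 0, 0, 0, 0],
  [0, 0, 0, 0, 0, 0],
  [0, 0, 0, 0, 0, 0],
], grip=-1)

```text
clock: 10.35
eef_pos: [500.1, -261.5, 9.7]
tool_rot: [3.141, 0.002, 1.73]
force: [-1.2, -0.8, 6.3]
width: 22.7
```

>>> move_arm([
  [0, 0, -0.5, 0, 0, 0],
  [0, 0, -2, 0, 0, 0],
  [0, 0, -4, 0, 0, 0],
  [0, 0, -6, 0, 0, 0],
  [0, 0, -6, 0, 0, 0],
])

```text
clock: 10.85
eef_pos: [502.0, -261.7, 71.7]
tool_rot: [3.136, 0.003, 1.73]
force: [1.3, -0.6, -3.6]
width: 22.6
```

Run:
```python
from h import *
s=ctrl.read_state();print(s["eef_pos"],s["tool_rot"],s["width"],s["torque"])
im=eyes.get_image("scene");im2=eyes.get_image("top")
A=cv2.resize(im[165:290,110:260,::-1],None,fx=3,fy=3,interpolation=cv2.INTER_CUBIC)
B=cv2.resize(im2[180:280,250:360,::-1],None,fx=3.1,fy=3.1,interpolation=cv2.INTER_CUBIC)
h=max(A.shape[0],B.shape[0])
A,B=[cv2.copyMakeBorder(x,0,h-x.shape[0],0,0,cv2.BORDER_CONSTANT) for x in(A,B)]
cv2.imwrite("pics/m5.png",np.hstack([A,B]))
```

```text
[ 501.96432945 -261.6634154    71.66464782] [3.13599149 0.00331544 1.72963285] 22.649101179685594 [-0.02561251 -0.10987487  0.04255781]
```

View pics/m5.png

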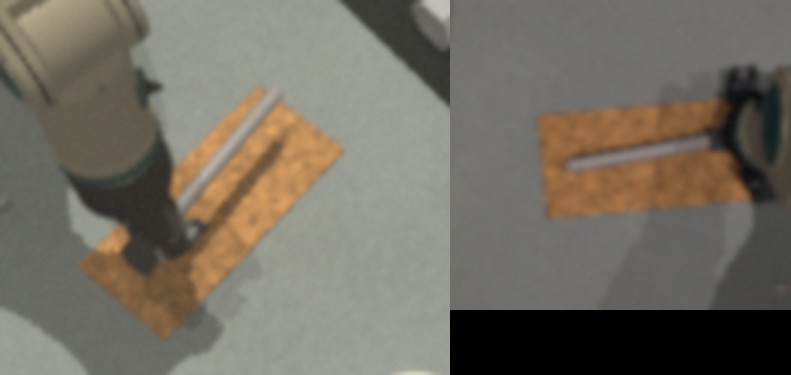

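Run:
```python
from h import *
from scipy.optimize import least_squares
a=np.array([110+(278.5)/3-.3,165+92.5/3-.3]);b=np.array([250+(568-450)/3.1-.3,180+165.5/3.1-.3])
f=lambda p:np.r_[px("scene",p)-a,px("top",p)-b]
r=least_squares(f,[473,-93,80]);print(r.x.round(1),r.fun.round(2))
print(w("scene",*a,81),w("top",*b,81))
```

```text
[472.2 -91.1  77. ] [-0.39  0.03 -0.35 -0.29]
[474.83430385 -91.58846679  81.        ] [471.31364041 -91.81922919  81.        ]
```

Run:
```python
from h import *
k=4
for p in [(181.5,161),(161,175),(203,147),(212,112),(240,140),(144,204),(110,187)]:print("S",p,w("scene",220+(p[0]+.5)/k-.5,120+(p[1]+.5)/k-.5,58).round(1))
im=np.load("top.npy");g=im.mean(2)
big=cv2.resize(g[205:245,195:245],None,fx=8,fy=8,interpolation=cv2.INTER_CUBIC)
print(g[222,195:245:3].round(),g[210:238,212].round())
for th in(110,125):
    m=(big>th).astype(np.uint8);n,l,st,c=cv2.connectedComponentsWithStats(m)
    i=1+np.argmax(st[1:,4]);cnt=cv2.findContours((l==i).astype(np.uint8),0,2)[0][0]
    r=cv2.minAreaRect(cnt);P=[w("top",195+(p[0]+.5)/8-.5,205+(p[1]+.5)/8-.5,58)[:2].round(1) for p in cv2.boxPoints(r)];print(th,r[2],P,np.mean(P,0))
```

```text
S (181.5, 161) [507.5 119.6  58. ]
S (161, 175) [505.1 100.7  58. ]
S (203, 147) [510.5 139.1  58. ]
S (212, 112) [494.4 166.4  58. ]
S (240, 140) [525.7 162.   58. ]
S (144, 204) [513.2  74.5  58. ]
S (110, 187) [485.9  68.3  58. ]
[ 65.  66.  65.  69. 159. 177. 167. 107. 107. 110. 116. 171. 178. 153.
  31.  24.  25.] [ 23.  28.  45.  71.  89.  97. 110. 135. 162. 174. 176. 176. 176. 176.
 177. 175. 164. 138. 115. 107. 102.  86.  60.  35.  25.  23.  23.  24.]
110 3.5763344764709473 [array([489.6, 167. ]), array([528.8, 164.5]), array([522.1,  71.5]), array([482.9,  74.2])] [505.85 119.3 ]
125 3.814074993133545 [array([492.4, 165.8]), array([527. , 163.4]), array([520.1,  72.4]), array([485.5,  74.9])] [506.25  119.125]
```

Run:
```python
from h import *
Rt=R.from_euler("xyz",[np.pi,0,np.radians(86)]).as_matrix()
print(inc([489.7,-127.5,71],Rt),inc([489.7,-127.5,23],Rt))
```

```text
[13.36, 1.09, -0.2, 0.09, 0.05, 13.09] [13.37, 1.08, 4.6, 0.09, 0.05, 13.09]
```

>>> move_arm([
  [3, 0.2, -0.2, 0, 0, 4],
  [6, 0.5, -0.2, 0, 0, 7],
  [9, 0.8, -0.2, 0, 0, 10],
  [12, 1, -0.2, 0, 0, 13],
  [13.35, 1.1, -0.2, 0, 0, 13.1],
  [13.35, 1.1, 1.5, 0, 0, 13.1],
  [13.35, 1.1, 3, 0, 0, 13.1],
  [13.35, 1.1, 4.2, 0, 0, 13.1],
  [13.35, 1.1, 4.6, 0, 0, 13.1],
  [13.35, 1.1, 4.6, 0, 0, 13.1],
  [13.35, 1.1, 4.6, 0, 0, 13.1],
])

```text
clock: 12.05
eef_pos: [489.9, -127.7, 22.7]
tool_rot: [3.14, 0.0, 1.501]
force: [0.4, -0.4, -2.5]
width: 23.0
```

Run:
```python
from h import *
s=ctrl.read_state();print(s["eef_pos"],s["tool_rot"],s["width"],s["force"])
im=eyes.get_image("scene");im2=eyes.get_image("top");cv2.imwrite("pics/s6raw.png",im[:,:,::-1]);cv2.imwrite("pics/t6raw.png",im2[:,:,::-1])
A=cv2.resize(im[130:260,180:310,::-1],None,fx=3.4,fy=3.4,interpolation=cv2.INTER_CUBIC)
B=cv2.resize(im2[190:260,190:300,::-1],None,fx=3.2,fy=3.2,interpolation=cv2.INTER_CUBIC)
h=max(A.shape[0],B.shape[0])
A,B=[cv2.copyMakeBorder(x,0,h-x.shape[0],0,0,cv2.BORDER_CONSTANT) for x in(A,B)]
cv2.imwrite("pics/m6.png",np.hstack([A,B]));print(A.shape,B.shape)
```

```text
[ 489.92238335 -127.65625254   22.71222421] [3.14043343e+00 3.09140490e-04 1.50092064e+00] 22.978922700729534 [ 0.44941253 -0.43847119 -2.465413  ]
(442, 442, 3) (442, 352, 3)
```

View pics/m6.png

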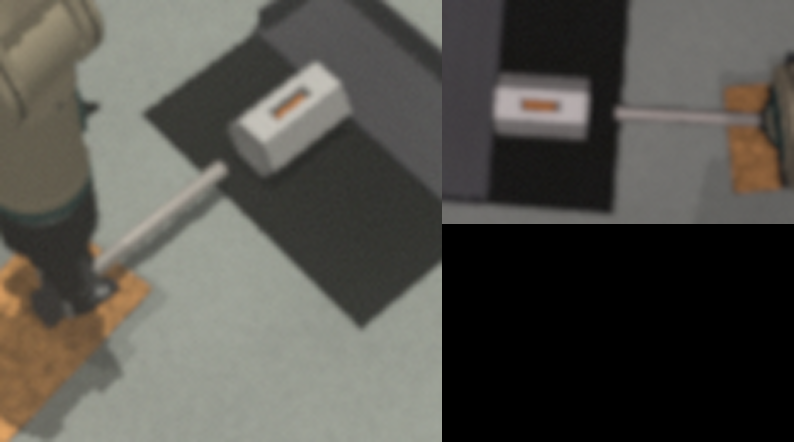

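>>> move_arm([
  [0.8, 0.15, 0, 0, 0, 0],
  [1.8, 0.15, 0, 0, 0, 0],
  [2.8, 0.15, 0, 0, 0, 0],
  [3.6, 0.15, 0, 0, 0, 0],
  [4.4, 0.15, 0, 0, 0, 0],
  [5.2, 0.15, 0, 0, 0, 0],
  [5.8, 0.15, 0, 0, 0, 0],
  [6.4, 0.15, 0, 0, 0, 0],
  [7, 0.15, 0, 0, 0, 0],
  [7.6, 0.15, 0, 0, 0, 0],
  [8.2, 0.15, 0, 0, 0, 0],
  [8.8, 0.15, 0, 0, 0, 0],
])

```text
clock: 13.35
eef_pos: [497.3, -39.5, 22.5]
tool_rot: [3.141, 0.001, 1.501]
force: [-0.1, -2.7, -3.1]
width: 23.1
```

>>> move_arm([
  [0.7, 0, 0, 0, 0, 0],
  [1.4, 0, 0, 0, 0, 0],
  [2.1, 0, 0, 0, 0, 0],
  [2.8, 0, 0, 0, 0, 0],
  [3.5, 0, 0, 0, 0, 0],
  [4.2, 0, 0, 0, 0, 0],
  [4.9, 0, 0, 0, 0, 0],
  [5.6, 0, 0, 0, 0, 0],
  [6.3, 0, 0, 0, 0, 0],
  [7.1, 0, 0, 0, 0, 0],
  [7.1, 0, 0, 0, 0, 0],
  [7.1, 0, 0, 0, 0, 0],
])

```text
clock: 14.55
eef_pos: [502.3, 31.3, 22.5]
tool_rot: [3.141, 0.0, 1.502]
force: [0.1, -0.6, -3.6]
width: 22.5
```

Run:
```python
from h import *
s=ctrl.read_state();print(s["eef_pos"],s["tool_rot"],s["width"],s["force"])
im=eyes.get_image("scene");im2=eyes.get_image("top")
A=cv2.resize(im[120:250,200:340,::-1],None,fx=3.2,fy=3.2,interpolation=cv2.INTER_CUBIC)
B=cv2.resize(im2[160:260,170:270,::-1],None,fx=3.4,fy=3.4,interpolation=cv2.INTER_CUBIC)
h=max(A.shape[0],B.shape[0])
A,B=[cv2.copyMakeBorder(x,0,h-x.shape[0],0,0,cv2.BORDER_CONSTANT) for x in(A,B)]
cv2.imwrite("pics/m7.png",np.hstack([A,B]));print(A.shape,B.shape)
```

```text
[502.25429386  31.26856702  22.50535909] [3.14083871e+00 4.03764679e-04 1.50159794e+00] 22.46946264677498 [ 0.12281873 -0.61469182 -3.60938525]
(416, 448, 3) (416, 340, 3)
```

View pics/m7.png

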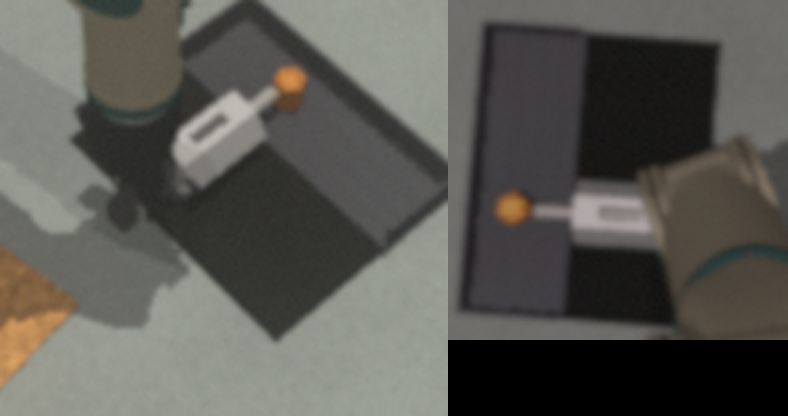

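>>> move_arm([
  [-0.5, 0, 0, 0, 0, 0],
  [-1.5, 0, 0, 0, 0, 0],
  [-2.7, 0, 0, 0, 0, 0],
  [-3.9, 0, 0, 0, 0, 0],
  [-5.1, 0, 0, 0, 0, 0],
  [-6.3, 0, 0, 0, 0, 0],
  [-7.5, 0, 0, 0, 0, 0],
  [-8.7, 0, 0, 0, 0, 0],
  [-9.9, 0, 0, 0, 0, 0],
  [-11.1, 0, 0, 0, 0, 0],
  [-12.3, 0, 0, 0, 0, 0],
  [-13.5, 0, 0, 0, 0, 0],
  [-14.7, 0, 0, 0, 0, 0],
  [-15.9, 0, 0, 0, 0, 0],
  [-16.5, 0, 0, 0, 0, 0],
  [-16.5, 0, 0, 0, 0, 0],
  [-16.5, 0, -2, 0, 0, 0],
  [-16.5, 0, -4.5, 0, 0, 0],
  [-16.5, 0, -4.5, 0, 0, 0],
])

```text
clock: 16.55
eef_pos: [492.9, -132.9, 69.8]
tool_rot: [3.136, 0.0, 1.502]
force: [1.0, -0.1, -3.4]
width: 23.0
```

Run:
```python
from h import *
s=ctrl.read_state();print(s["eef_pos"],s["force"],s["width"])
Rt=R.from_euler("xyz",[np.pi,0,np.radians(95)]).as_matrix()
# grip centre 72mm from mat centre (481,-189.5), mat y dir ~ yaw 4.3 deg
for z in(65,20,10.2):print(inc([487,-262,z],Rt))
```

```text
[ 492.85534929 -132.90722575   69.83921163] [ 1.0072196  -0.11984468 -3.37442638] 22.960280788651424
[-12.92, 0.3, 0.49, 0.34, 0.04, -8.93]
[-12.92, 0.27, 4.99, 0.34, 0.04, -8.93]
[-12.92, 0.26, 5.97, 0.34, 0.04, -8.93]
```

>>> move_arm([
  [-3, 0.1, 0.4, 0, 0, -4],
  [-6.5, 0.2, 0.4, 0, 0, -7],
  [-10, 0.3, 0.4, 0, 0, -8.9],
  [-12.9, 0.3, 0.4, 0.2, 0, -8.9],
  [-12.9, 0.3, 1.5, 0.3, 0, -8.9],
  [-12.9, 0.3, 3.5, 0.3, 0, -8.9],
  [-12.9, 0.3, 4.8, 0.3, 0, -8.9],
  [-12.9, 0.3, 5.5, 0.3, 0, -8.9],
  [-12.9, 0.3, 5.8, 0.3, 0, -8.9],
  [-12.9, 0.3, 5.95, 0.3, 0, -8.9],
  [-12.9, 0.3, 5.95, 0.3, 0, -8.9],
  [-12.9, 0.3, 5.95, 0.3, 0, -8.9],
])

```text
clock: 17.75
eef_pos: [484.0, -260.8, 9.7]
tool_rot: [-3.135, -0.001, 1.658]
force: [-4.1, 3.7, 14.3]
width: 23.1
```

>>> move_arm([
  [0, 0, -0.05, 0, 0, 0],
  [0, 0, -0.05, 0, 0, 0],
  [0, 0, -0.05, 0, 0, 0],
  [0, 0, -0.05, 0, 0, 0],
  [0, 0, -0.05, 0, 0, 0],
  [0, 0, -0.05, 0, 0, 0],
  [0, 0, -0.05, 0, 0, 0],
  [0, 0, -1, 0, 0, 0],
  [0, 0, -3, 0, 0, 0],
  [0, 0, -6, 0, 0, 0],
  [0, 0, -10, 0, 0, 0],
  [-4, 0, -14, 0, 0, 0],
  [-9, 0, -16, 0, 0, 0],
  [-14, 0, -16, 0, 0, 0],
  [-19, 0, -16, 0, 0, 0],
  [-22, 0, -16, 0, 0, 0],
  [-22, 0, -16, 0, 0, 0],
  [-22, 0, -16, 0, 0, 0],
], grip=0.4)

```text
clock: 19.55
eef_pos: [503.6, -481.9, 168.0]
tool_rot: [-3.137, -0.001, 1.655]
force: [0.6, 0.9, -0.5]
width: 59.5
```

Run:
```python
from h import *
s=ctrl.read_state();print(s["eef_pos"],s["force"],s["width"])
im=eyes.get_image("scene");im2=eyes.get_image("top")
A=cv2.resize(im[60:330,40:400,::-1],(500,375),interpolation=cv2.INTER_CUBIC)
B=cv2.resize(im2[120:290,100:440,::-1],(500,250),interpolation=cv2.INTER_CUBIC)
C=cv2.resize(im2[155:260,160:270,::-1],(300,286),interpolation=cv2.INTER_CUBIC)
D=cv2.resize(im[110:230,210:340,::-1],(300,277),interpolation=cv2.INTER_CUBIC)
L=np.vstack([A[:345],B]);Rr=np.vstack([C,D]);Rr=cv2.copyMakeBorder(Rr,0,L.shape[0]-Rr.shape[0],0,0,cv2.BORDER_CONSTANT)
cv2.imwrite("pics/m8.png",np.hstack([L,Rr]))
```

```text
[ 503.61763121 -481.89955844  167.98166025] [ 0.63183453  0.88702348 -0.50654182] 59.462013889708984
```

View pics/m8.png

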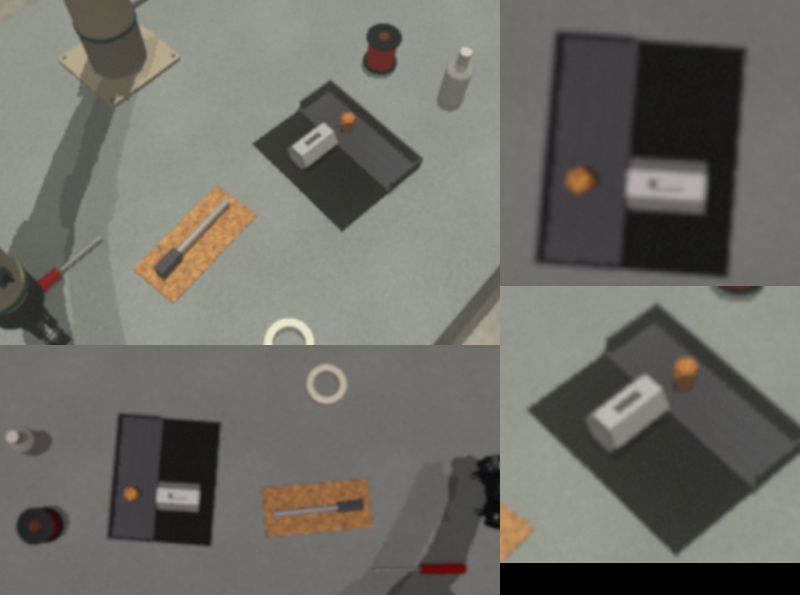

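```bash
python3 -c "
from cell import ctrl
print(ctrl.finish_job())"
```

```text
the job is handed in; nothing more can be done
None
```

I did the whole job and handed it in at about 19.6 s, well inside the 67 s limit. No verdict is given.

- **Sleeve:** I rolled it two flats towards -x by pushing it with the tilted fingers, never gripping it. It moved about 30 mm on the first roll and about 32 mm on the second, as measured in the images.
- **Slug:** I pushed it out with the rod from the end away from the tray. The forces read at the stops during the push were at most 3 N along the rod.
- **Rod:** I pulled it straight out and laid it back on its mat.

The last pictures show:
- the sleeve on the plate with its window up and the bore empty;
- the slug standing in the tray;
- the rod lying within the mat;
- the spool, spray, tape and screwdriver looking undisturbed;
- the arm clear, with forces about zero.

Small disagreements along the way:
- The two cameras differed by up to 6 mm on the rod's grip, so I used the mean.
- Before inserting the rod I shifted it about 1.5 mm to line up with the bore.
- When I set the rod down, the mat pushed back with about 14 N and the tool ended about 3 mm off in x, which did no harm.

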